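# Close the equipment cradle by one hole

## Robot

A 6-joint arm with a two-finger parallel gripper is mounted at the origin on the work surface. World frame = base frame: x ahead of the robot, y to its left, z up, the work surface at z = 0. Lengths are in mm, angles in rad, forces in N, time in s.
With the tool pointing down it reaches from about 275 to 825 mm from the base axis. Payload 5.2 kg.
Tool frame: the origin (TCP) lies at the very end of the fingers, on their centre line; the grasp point (between the pads) lies 19 mm behind it; z points along the fingers, y is the line along which they close (so a half turn about z gives the same grasp; the last joint's range is limited). The gripper opens to 93 mm and grips with 3 to 60 N. Pads are 15 mm wide; open, the fingers measure 128 mm over their backs; the gripper's body (75 mm by 188 mm) begins 65 mm behind the grasp point.
Start: joints at [-1.347, 0.259, 1.535, -0, 1.348, -0.203], TCP at [227.699, -500.658, 218.653] pointing down, gripper open.
Joint ranges: [-3.14, 3.14], [-0.91, 2.08], [0.19, 2.58], [-1.22, 4.36], [0.22, 2.71], [-3.12, 3.12]. Speed limits (rad/s): [2.57, 2.57, 3.14, 3.14, 3.14, 3.14].

## Interface

Orientations are given as a rotation vector (axis times angle).
In Python, from workcell import env, eyes gives the robot as it stands. The module is installed in compiled form; this text tells all that it offers.
- The arm moves only by the shell command python3 -m creep 'ROWS' [OPENING] [FORCE]. ROWS is JSON, a list of rows, each a list of 6 numbers: the shift along the tool's x, y, z in units of 25 mm (1.0 is 25 mm), then the turn, a rotation vector about the tool's x, y, z in units of 6 degrees (1.0 is 6 degrees). In form: [[tx, ty, tz, wx, wy, wz], ...]. A call has 1 to 5 rows; each row shifts and turns the commanded pose from where the row before left it, along the tool's axes as they then stand; what a row does not reach is not made up. A row lasts 1/12 s, in which the tool goes at most 41.7 mm and 7.16 degrees, less where a joint would pass 70% of its speed; a pose out of reach is approached as far as the arm can. A call is refused whole if a number of a shift passes 1 or a number of a turn 1, either way. A call with a gripper value outside its range is refused whole. OPENING is the opening, from 0 (shut) to 1 (fully open), set as the call begins (- or left out, the last holds). The fingers move at their own pace and stop on an object; FORCE is the grip in N (left out, the last holds). Time passes only in rows, so rows that do not move let the fingers close. It gives the time, the measured TCP pose, the force, the opening and the grip force at its end, in the units of the state.
- env.read_state(): the state, without advancing time (a new reading comes with each control period).
- eyes.grab_frame(name): name is "side" or "top"; returns a dict with "color" (384x512x3 uint8, blue, green, red), "depth" (384x512 float32, mm along the optical axis (not along the pixel's ray), 0 where there is no reading), "fovy" (degrees; the focal length in pixels is half the picture's height over the tangent of half this angle, whatever the lens; pixels are square), "cx", "cy" (the principal point, pixels), "rvec" (rotation vector, rad) and "tvec" (3), from world to camera coordinates, as OpenCV has them. Camera axes: x right, y down, z forward; pixel columns grow to the right and rows downward; lengths in mm; the calibration is good to about 2 mm. A picture is of the moment at which its call begins.
- env.finish_job(): hands the job in; it is judged then, once.
Trained networks look in a picture, given as the dict that the camera call returned (one of the last four; its "shot" number tells which), for a name from the list of things; names that differ only in an ending like _2 or _b are one class to them, and where a whole thing is asked for, a point or a joint stands for the part that bears it (a point fixed in the world has none). Each returns a list of dicts, best first, with "score" (0 to 1); they miss things now and then, are a little off and sometimes report something else, mostly with a low value. They report only what shows in the picture. A call takes as long as a camera call.
- eyes.find_in(picture, label): "point" ([x, y, z] in mm, in world coordinates, good to about 4 mm: the middle of the surface that is visible of it).
- eyes.place_of(picture, label): "point" ([x, y, z] in mm, in world coordinates, good to about 4 mm: a listed point, or the origin of a listed thing).
The state is a dict: "time_s": time; "q": joint angles; "joint_velocities": joint speeds; "joint_efforts": joint torques, N m; "tool_pos": TCP position; "ee_rot": TCP orientation; "ft_force": force on the tool from outside, world axes, zero at the start; "torque": the same for the moment, N m; "gripper_width": opening from 0.0 (shut) to 1.0 (fully open); "gripper_force": force on a finger pad.
Only numpy, scipy, OpenCV 4.12 (cv2) and the standard library are available. Lean on these libraries where they do the work, as an engineer would, in place of code of your own. Each camera call takes 0.05 s, during which the arm holds its last target. There are 200 camera calls.

## Task

The cradle round the modem and the drive enclosure stands one hole too wide. Squeeze the orange spring button on its front bar flush, then slide the dark sleeve with the loose cheek farther in over the bright tube and feel, without forcing it, for the point where the button clicks out through the next hole; then tug the sleeve lightly back to make sure that it has locked, and let go. Leave the modem, the enclosure, the spare drive and the screwdriver undisturbed.

Things in the scene. Friction and masses are not known exactly. Their poses are not given: they have to be found in the camera images.
- cradle: Grey cradle fixed to the bench: two upright cheeks joined by two level square telescoping bars. Origin on the bench straight below the button; x runs along the bars from the loose to the fixed cheek (closing direction), y from the front bar to the devices, z up. Front bar's axis at y = 0, z = 55 mm; device fronts about 95 mm from it. Fixed cheek at x = 104 mm. Cheeks up to 123 mm high.
- closing (a joint): How far the loose half has slid in along the cradle's x, m: 0 at the start, button in the present hole; 0.032 to 0.048 (differs from cradle to cradle) with it in the next; a third hole lies farther on. Friction 2 to 5 N. A hole is 11.5 mm wide, the button 10 mm, its clip floats 1.5 mm either way along the bar: a locked sleeve has some 4 mm of play before it stops hard.
- press (a joint): How far the button is pushed in, m: 0 fully out, 5.5 mm proud of the sleeve; 0.0055 flush; 0.006 to 0.0075 riding inside the sleeve between holes. Its spring pushes back with 3 to 5 N. Domed: held flush, it is pushed under by the hole's edge when the sleeve is shoved on with 5 to 15 N; not pressed, it locks the sleeve.
- button_tip (a point): Tip of the orange domed button, 10 mm across, on the side of the front bar, 55 mm above the bench. It points level along the cradle's -y (away from the devices) and sits on a spring clip in the bar's fixed, bright 22.5 mm inner tube. A white line across the top of the sleeve marks each of the three holes.
- grip (a point): Point on the axis of the front bar's dark sleeve at the present hole, 55 mm above the bench; moves with the sleeve. The sleeve is 28 mm square, reaches 18 mm past this point along the cradle's +x and 143 mm back to the loose cheek. Fingers closed on it here from above, across the cradle's y, press the button flush and hold the sleeve at once.
- button: The orange button as a body, carried by its clip; button_tip marks its tip. Its origin starts at the cradle's origin.
- sleeve: The loose half, one piece of 0.7 kg: dark sleeves of both bars and the loose cheek. Axes as the cradle's; its origin starts at the cradle's origin and moves along the cradle's x. A light tug that proves the lock is felt as 5 to 15 N at the button, after the play is taken up. The edge of the next hole that then meets the button is called drilling_c1.
- nas: Two-bay network drive enclosure, grey, 109 mm wide (along the bars), 226 deep, 172 high, about 2 kg, standing loose on rubber feet in the cradle next to the fixed cheek; origin under its centre.
- modem: Black upright modem, 60 mm wide (along the bars), 150 deep, 206 high, about 0.6 kg, standing loose between the enclosure and the loose cheek; origin under its centre. Closed by one hole, the cheek stands 5 to 25 mm off it.
- drive: Spare hard drive in its tray, flat metal box 166 x 112 x 30 mm, 0.7 kg, lying loose on the bench; origin under its centre.
- driver: Screwdriver with a yellow handle, 190 mm long, lying loose on the bench; origin under its middle.

How it is judged (in metres and radians):
On the way, in this order (a step that is already met when the one before it is completed fails the run):
1. the button is pressed and the sleeve is slid off its present hole (value of joint closing above 0.008 m and value of joint press above 0.005 m), for 0.05 s.
2. the button has come out through the next hole (value of joint closing between 0.028 and 0.052 m and value of joint press below 0.002 m), for 0.1 s.
3. the sleeve is tugged lightly back against the button (more than 4 N) (contact force between drilling_c1 and button above 4 N), for 0.05 s.
At the end, for the whole second after the job is handed in: The sleeve rests locked in the next hole (closed by 28 to 52 mm) with the button out through it (pressed less than 2 mm), released and at rest; the enclosure and the modem stand within 6 mm of where they stood, the spare drive and the screwdriver lie within 20 mm of where they lay (all of step 2 and linear speed of sleeve below 0.005 m/s and distance of each of nas, modem from where it was at the start of the episode below 0.006 m and angle between modem's own z axis and vertical below 0.05 rad and distance of each of drive, driver from where it was at the start of the episode below 0.02 m); the robot touches nothing.
It fails at once if the button is forced against the edge of a hole with more than 20 N (contact force between sleeve and button above 20 N).
It fails at once if the enclosure or the modem is shoved (distance of any of nas, modem from where it was at the start of the episode above 0.01 m).
It also fails if it takes over 42 s, if anything falls off the work surface, if the arm or the gripper's body presses on something with over 40 N, if the wrist force passes 120 N, or if a joint passes its speed limit or range.

## Working session

There is one attempt and no reset: what is moved stays moved. The work goes in short steps, Python scripts to look and compute and a shell command to move; the robot and the scene stay as the last step left them, time stands still between calls to the robot, and variables do not carry over. Pictures are saved under pics/ and viewed, at most 10 in all, crops included, and the job is handed in when it is done.

```bash
mkdir -p pics; cat > h.py <<'E'
import numpy as np, cv2
from scipy.spatial.transform import Rotation as R
from workcell import env, eyes
def pix(f,u,v,z=None):
    h=f["color"].shape[0]; F=h/2/np.tan(np.radians(f["fovy"])/2)
    Rm=R.from_rotvec(np.ravel(f["rvec"])).as_matrix(); t=np.ravel(f["tvec"])
    d=np.array([(u-f["cx"])/F,(v-f["cy"])/F,1.])
    if z is None: return Rm.T@(d*f["depth"][int(v),int(u)]-t)
    c=-Rm.T@t; r=Rm.T@d
    return c+r*(z-c[2])/r[2]
def proj(f,P):
    h=f["color"].shape[0]; F=h/2/np.tan(np.radians(f["fovy"])/2)
    p=R.from_rotvec(np.ravel(f["rvec"])).as_matrix()@np.array(P,float)+np.ravel(f["tvec"])
    return p[:2]/p[2]*F+[f["cx"],f["cy"]]
E
python3 - <<'E'
from h import *
np.set_printoptions(precision=1,suppress=True)
s=env.read_state(); print({k:np.round(v,3) for k,v in s.items()})
for n in ["top","side"]:
    f=eyes.grab_frame(n); cv2.imwrite(f"pics/{n}0.png",f["color"])
    for l in ["cradle","button_tip","grip","sleeve","nas","modem","drive","driver"]:
        r=eyes.place_of(f,l); print(n,l,[(np.array(x["point"]),round(x["score"],2),proj(f,x["point"])) for x in r[:2]])
E
```

```text
{'time_s': np.float64(0.0), 'q': array([-1.3,  0.3,  1.5,  0. ,  1.3, -0.2]), 'joint_velocities': array([ 0., -0.,  0.,  0., -0., -0.]), 'joint_efforts': array([  0. , -43.7, -28.4,   0.1,   0. ,  -0. ]), 'tool_pos': array([ 227.6, -500.1,  217.8]), 'ee_rot': array([-3.1, -0.7, -0. ]), 'ft_force': array([-0.5,  0.4, -0.9]), 'torque': array([-0., -0.,  0.]), 'gripper_force': np.float64(0.0), 'gripper_width': np.float64(0.997)}
top cradle [(array([532.5, -91. ,   0.7]), 0.86, array([254.2, 211.4]))]
top button_tip []
top grip [(array([534.1, -92.6,  53. ]), 0.86, array([254.7, 208.9])), (array([ 695.1, -408.9,   -4.3]), 0.37, array([358.3, 158.1]))]
top sleeve [(array([529.8, -89.4,  -1. ]), 0.81, array([253.7, 212.4]))]
top nas [(array([509.4, 123.6,   0.9]), 0.81, array([181.5, 219.5]))]
top modem [(array([430.1,  49.5,  -1.8]), 0.62, array([206.4, 246.5]))]
top drive [(array([ 414.7, -401. ,    2.9]), 0.55, array([360.6, 251.1]))]
top driver [(array([ 692.6, -403.3,   -0.2]), 0.56, array([356.9, 158.5]))]
side cradle [(array([531.2, -91.2,   0.5]), 0.63, array([257.6, 196.5]))]
side button_tip [(array([507.9, 121.9,  -0.9]), 0.23, array([340.5, 213.2]))]
side grip [(array([526.5, -91.4,  53.3]), 0.76, array([258.3, 181.4]))]
side sleeve [(array([531.7, -93.4,  -3.6]), 0.82, array([256.7, 197.5])), (array([531.3, -93.6,   1.7]), 0.66, array([256.7, 196. ]))]
side nas [(array([508.9, 120.7,   0.3]), 0.61, array([340. , 213.1]))]
side modem []
side drive [(array([ 416.3, -397.1,    1. ]), 0.59, array([174.9, 141.4])), (array([530.9, -91.8,  53.8]), 0.48, array([257.5, 182.4]))]
side driver [(array([ 696.4, -411. ,    4.6]), 0.57, array([114.7, 207.9]))]
```

```bash
python3 - <<'E'
import cv2,numpy as np
a=cv2.imread("pics/top0.png");b=cv2.imread("pics/side0.png")
c=cv2.resize(a[130:330,100:370],(800,593),interpolation=cv2.INTER_CUBIC);cv2.imwrite("pics/topc.png",c)
cv2.imwrite("pics/sidec.png",cv2.resize(b[100:300,150:420],(800,593),interpolation=cv2.INTER_CUBIC))
E
```

```text
(no output)
```

View pics/topc.png

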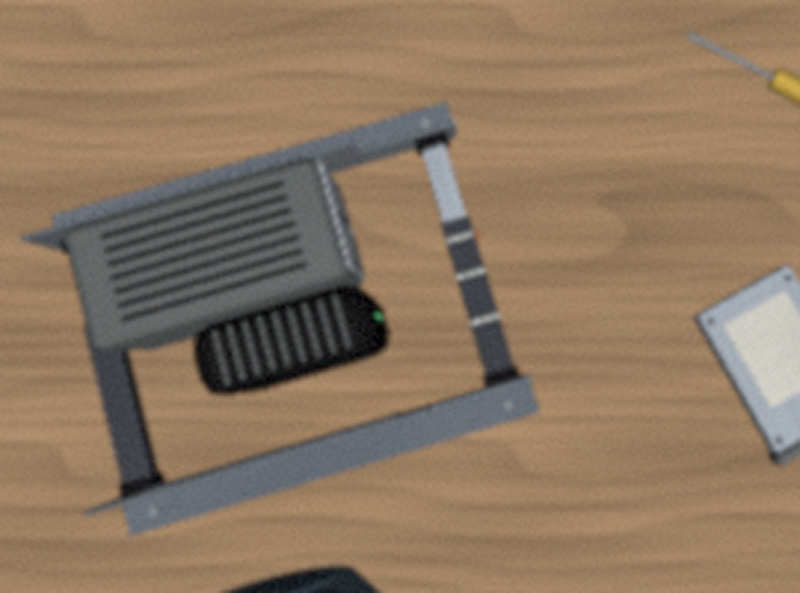

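View pics/sidec.png

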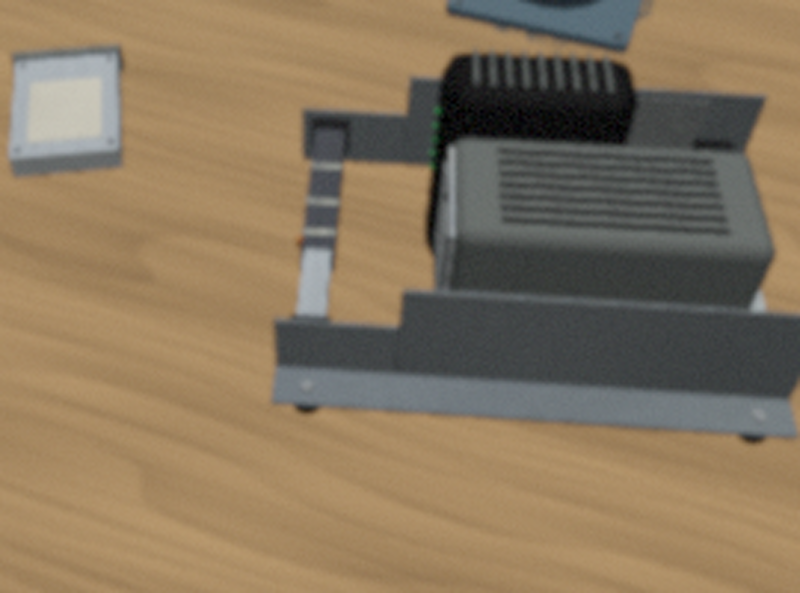

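The top crop shows the front bar on the right. The white hole lines are at crop (459,238), (470,273) and (484,320), and the orange button is at (476,236). The fixed cheek is at the top and the loose cheek at the bottom. The side crop agrees: the present hole is the line at (320,232), with the button to its left.

```bash
python3 - <<'E'
from h import *
np.set_printoptions(precision=1,suppress=True)
def ax(mask_pts):pass
f=eyes.grab_frame("top");g=eyes.grab_frame("side")
s=800/270
for u,v in [(459,238),(470,273),(484,320)]: print("top",pix(f,100+u/s,130+v/s,69),pix(f,100+u/s,130+v/s))
for u,v in [(320,232),(322,201),(326,166)]: print("side",pix(g,150+u/s,100+v/s,69),pix(g,150+u/s,100+v/s))
# axis from depth cloud: points with z 62..74 near the bar
for n,F in (("top",f),("side",g)):
    vv,uu=np.mgrid[0:384,0:512]; h=384;fl=h/2/np.tan(np.radians(F["fovy"])/2)
    d=F["depth"];C=np.stack([(uu-F["cx"])/fl*d,(vv-F["cy"])/fl*d,d],-1)-np.ravel(F["tvec"])
    W=C.reshape(-1,3)@R.from_rotvec(np.ravel(F["rvec"])).as_matrix();
    m=(d.ravel()>0)&(abs(W[:,2]-69)<5)&(abs(W[:,0]-490)<55)&(abs(W[:,1]+80)<50)
    P=W[m];p=np.polyfit(P[:,0],P[:,1],1);r=P[:,1]-np.polyval(p,P[:,0]);k=abs(r)<18;p=np.polyfit(P[k,0],P[k,1],1)
    print(n,m.sum(),"z",np.median(P[:,2]),"slope",p,"yaw deg",np.degrees(np.arctan(p[0])),"y@532",np.polyval(p,532),np.ptp(r[k]))
    o=F["color"].astype(int);om=(o[...,2]>180)&(o[...,2]-o[...,1]>70)&(o[...,0]<90);vs,us=np.nonzero(om[:,200:300]);print("orange",[(u+200,v) for u,v in zip(us,vs)][:12])
st=env.read_state();print(st["tool_pos"],R.from_rotvec(st["ee_rot"]).as_matrix(),st["time_s"])
E
```

```text
top [528.2 -93.1  69. ] [528.1 -93.1  69.7]
top [ 495.3 -103.3   69. ] [ 495.1 -103.3   70.9]
top [ 451.6 -116.    69. ] [ 451.5 -116.    70.3]
side [530.8 -90.7  69. ] [529.  -91.3  67. ]
side [ 496.1 -101.8   69. ] [ 493.9 -102.6   66.6]
side [ 454.1 -113.7   69. ] [ 454.8 -113.4   69.7]
top 416 z 69.25028412819833 slope [   0.3 -242.2] yaw deg 15.743069822496343 y@532 -92.27974844944859 30.461286627571724
orange []
side 352 z 68.58430772605185 slope [   0.3 -243.4] yaw deg 15.8438071393298 y@532 -92.3709126232464 29.479724546669274
orange []
[ 227.7 -500.7  218.7] [[ 0.9  0.4 -0. ]
 [ 0.4 -0.9 -0. ]
 [-0.   0.  -1. ]] 1.0
```

```bash
cat >> h.py <<'E'
def cloud(F):
    vv,uu=np.mgrid[0:384,0:512];fl=192/np.tan(np.radians(F["fovy"])/2)
    d=F["depth"];C=np.stack([(uu-F["cx"])/fl*d,(vv-F["cy"])/fl*d,d],-1)-np.ravel(F["tvec"])
    W=C.reshape(-1,3)@R.from_rotvec(np.ravel(F["rvec"])).as_matrix()
    return W[d.ravel()>0]
A=np.radians(15.8); O=np.array([529.6,-92.7,0])
CR=R.from_euler("z",A)
def cr(W): return CR.inv().apply(np.asarray(W)-O)
E
python3 - <<'E'
from h import *
np.set_printoptions(precision=1,suppress=True)
for n in ["top","side"]:
    P=cr(cloud(eyes.grab_frame(n)))
    for z0 in range(100,220,20):
        o=[]
        for x0 in range(-80,100,15):
            m=(P[:,2]>z0)&(P[:,2]<z0+20)&(abs(P[:,0]-x0)<7.5)&(P[:,1]>40)&(P[:,1]<300)
            o.append((x0,round(float(np.percentile(P[m,1],3))),int(m.sum())) if m.sum()>3 else None)
        print(n,z0,o)
s=env.read_state();T=CR.inv()*R.from_rotvec(s["ee_rot"]);print(np.round(T.as_matrix(),4),cr(s["tool_pos"]),s["time_s"])
E
```

```text
top 100 [(-80, 103, 14), None, None, None, (-20, 109, 49), (-5, 97, 4), None, (25, 96, 4), None, None, None, None]
top 120 [(-80, 93, 14), None, None, None, (-20, 114, 60), (-5, 97, 7), (10, 96, 4), None, None, (55, 97, 4), None, None]
top 140 [(-80, 96, 13), None, None, None, (-20, 110, 66), (-5, 97, 7), (10, 96, 7), (25, 96, 6), (40, 97, 6), (55, 97, 5), (70, 97, 5), None]
top 160 [(-80, 93, 17), (-65, 89, 5), (-50, 88, 5), None, (-20, 121, 135), (-5, 105, 505), (10, 104, 484), (25, 104, 487), (40, 104, 483), (55, 104, 483), (70, 104, 478), (85, 106, 402)]
top 180 [(-80, 97, 141), (-65, 90, 27), (-50, 90, 32), (-35, 92, 72), (-20, 105, 58), None, None, None, None, None, None, None]
top 200 [(-80, 107, 143), (-65, 100, 363), (-50, 101, 361), (-35, 101, 278), None, None, None, None, None, None, None, None]
side 100 [None, None, None, (-35, 90, 16), (-20, 95, 7), None, (10, 96, 4), (25, 96, 5), (40, 96, 5), (55, 96, 5), (70, 96, 6), (85, 98, 103)]
side 120 [None, None, (-50, 89, 5), (-35, 90, 21), (-20, 95, 7), None, None, None, (40, 96, 5), (55, 96, 6), (70, 96, 5), (85, 99, 193)]
side 140 [None, None, (-50, 88, 6), (-35, 90, 31), (-20, 96, 37), None, (10, 96, 8), (25, 96, 9), (40, 97, 8), (55, 97, 8), (70, 97, 8), (85, 99, 191)]
side 160 [None, None, None, (-35, 90, 48), (-20, 102, 403), (-5, 102, 289), (10, 104, 447), (25, 104, 445), (40, 105, 448), (55, 104, 450), (70, 105, 518), (85, 106, 767)]
side 180 [(-80, 115, 4), (-65, 90, 10), (-50, 89, 14), (-35, 91, 158), (-20, 103, 401), None, None, None, None, None, None, None]
side 200 [(-80, 111, 39), (-65, 99, 195), (-50, 99, 257), (-35, 103, 333), (-20, 135, 5), None, None, None, None, None, None, None]
[[ 1.   0.2  0. ]
 [ 0.2 -1.   0. ]
 [ 0.   0.  -1. ]] [-401.6 -310.4  218.7] 1.1
```

```bash
cat >> h.py <<'E'
t=np.radians(4)
TT=CR*R.from_matrix(np.array([[1,0,0],[0,-np.cos(t),-np.sin(t)],[0,np.sin(t),-np.cos(t)]]).T)
def rep(goal):
    s=env.read_state();T=R.from_rotvec(s["ee_rot"]);G=CR.apply(goal)+O
    print("t",round(s["time_s"],2),"cr",cr(s["tool_pos"]).round(1),"turn",((T.inv()*TT).as_rotvec()/np.radians(6)).round(2),
     "shift(final axes)",(TT.inv().apply(G-s["tool_pos"])/25).round(2),"F cr",CR.inv().apply(s["ft_force"]).round(1),"w",round(s["gripper_width"],3),round(s["gripper_force"],1))
E
python3 -c "
from h import *
rep([4,0.7-9,175])
print(np.round(TT.as_matrix(),3))"; ls
```

```text
t 1.1 cr [-401.6 -310.4  218.7] turn [0.67 0.05 1.44] shift(final axes) [ 16.22 -11.93   2.58] F cr [-0.3 -0.6  0.2] w 1.0 0.0
[[ 0.962  0.272 -0.019]
 [ 0.272 -0.96   0.067]
 [ 0.    -0.07  -0.998]]
h.py
pics
```

```bash
python3 -m creep '[[0,0,0,0.34,0.02,0.72],[0,0,0,0.33,0.02,0.72],[0.8,-0.6,0,0,0,0],[1,-0.74,0,0,0,0],[1,-0.74,0,0,0,0]]' 0.75 20
python3 -m creep '[[1,-0.74,0,0,0,0],[1,-0.74,0,0,0,0],[1,-0.74,0,0,0,0],[1,-0.74,0,0,0,0],[1,-0.74,0,0,0,0]]'
python3 -c "
from h import *
rep([4,0.7-9,175])"
```

```text
time_s: 1.52
tool_pos: [281.0, -431.4, 221.8]
ee_rot: [-3.043, -0.419, 0.017]
ft_force: [1.6, 0.6, 0.6]
gripper_width: 0.752
gripper_force: 0.0
time_s: 1.93
tool_pos: [376.8, -307.6, 228.8]
ee_rot: [-3.043, -0.422, 0.016]
ft_force: [0.7, 0.3, 0.5]
gripper_width: 0.749
gripper_force: 0.0
t 1.93 cr [-205.6 -165.2  228.8] turn [-0.    0.01 -0.  ] shift(final axes) [ 8.38 -6.11  2.58] F cr [0.8 0.1 0.5] w 0.749 0.0
```

```bash
python3 -m creep '[[1,-0.74,0,0,0,0],[1,-0.74,0,0,0,0],[1,-0.74,0,0,0,0],[1,-0.74,0,0,0,0],[1,-0.74,0,0,0,0]]' >/dev/null
python3 -m creep '[[1,-0.74,0,0,0,0],[1,-0.74,0,0,0,0],[0.6,-0.5,0.2,0,0,0],[0,0,0,0,0,0],[0,0,0,0,0,0]]' >/dev/null
python3 -c "
from h import *
rep([4,0.7,45])
rep([4,-2.8,95])"
```

```text
t 2.77 cr [-16.4 -23.4 233. ] turn [-0.01  0.02  0.03] shift(final axes) [ 0.81 -0.44  7.57] F cr [-0.5  0.5  0.2] w 0.749 0.0
t 2.77 cr [-16.4 -23.4 233. ] turn [-0.01  0.02  0.03] shift(final axes) [ 0.81 -0.43  5.57] F cr [-0.5  0.5  0.2] w 0.749 0.0
```

```bash
python3 -m creep '[[0.81,-0.43,0,0,0,0],[0,0,1,0,0,0],[0,0,1,0,0,0],[0,0,1,0,0,0],[0,0,1,0,0,0]]' >/dev/null
python3 -m creep '[[0,0,0.7,0,0,0],[0,0,0,0,0,0],[0,0,0,0,0,0]]' >/dev/null
python3 - <<'E'
from h import *
rep([4,0.7,45])
g=eyes.grab_frame("side");f=eyes.grab_frame("top")
a=cv2.resize(g["color"][90:270,150:390],(400,300),interpolation=3);b=cv2.resize(f["color"][90:270,170:410],(400,300),interpolation=3)
cv2.imwrite("pics/hover.png",cv2.resize(np.vstack([a,b]),(800,1200))[:, :] if 0 else np.hstack([a,b]))
E
```

```text
t 3.43 cr [  2.4  -5.8 116.5] turn [-0.01  0.03 -0.01] shift(final axes) [ 0.07 -0.06  2.87] F cr [ 0.2 -0.4  0.6] w 0.75 0.0
```

View pics/hover.png

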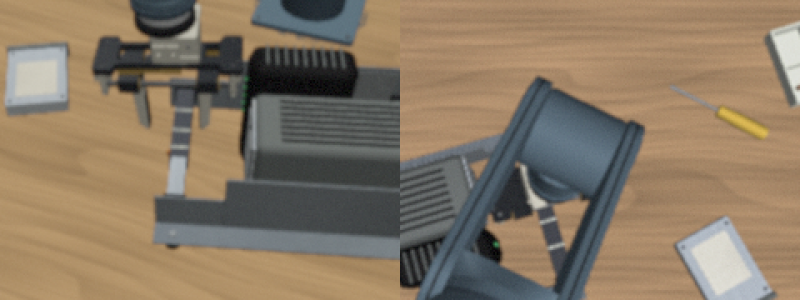

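The hover picture, side half: the gripper's wide body runs across the bar at (95–245, 40–75), close to the modem at (250–355, 50–95). The fingers straddle the sleeve. I'll measure the gap before descending.

```bash
python3 - <<'E'
from h import *
np.set_printoptions(precision=1,suppress=True)
P=np.vstack([cr(cloud(eyes.grab_frame(n))) for n in("side","top")])
m=(abs(P[:,0]-2)<42)&(P[:,2]>190)&(P[:,2]<300)&(abs(P[:,1])<130)
for z in range(190,300,10):
    k=m&(abs(P[:,2]-z-5)<5)
    if k.sum()>5: q=P[k]; print(z,k.sum(),np.percentile(q,1,axis=0),np.percentile(q,99,axis=0))
E
```

```text
190 107 [-38.8 -94.5 190.2] [ 39.1 128.8 200. ]
200 143 [-39.8 -98.7 200. ] [ 40.9 129.7 209.8]
210 308 [-31.4 -97.6 210.3] [ 41.6  70.6 219.9]
220 564 [ -31.5 -103.9  220.2] [ 41.2  67.8 230. ]
230 650 [ -30.3 -108.7  230. ] [ 40.4  70.8 239.9]
240 769 [-30.4 -98.7 240.1] [ 40.4  76.1 249.9]
250 443 [-30.4 -31.4 250. ] [ 36.9  77.6 259.6]
260 123 [ -0.8 -34.2 260.3] [ 29.   23.8 269.9]
270 47 [-13.1 -28.2 270.1] [ 29.7  23.2 278.9]
280 108 [-28.3 -34.4 280.3] [ 41.7  22.4 289.9]
290 375 [-31.5 -54.1 290.3] [ 42.1  21.6 299.8]
```

```bash
python3 -m creep '[[0.07,-0.06,0.6,0,0,0],[0,0,0.7,0,0,0],[0,0,0.7,0,0,0],[0,0,0.5,0,0,0],[0,0,0.37,0,0,0]]' >/dev/null
python3 -m creep '[[0,0,0,0,0,0],[0,0,0,0,0,0]]'
python3 -c "
from h import *
rep([4,0.7,45])"
```

```text
time_s: 4.22
tool_pos: [534.5, -90.2, 45.9]
ee_rot: [-3.043, -0.423, 0.016]
ft_force: [0.1, 0.0, 0.9]
gripper_width: 0.747
gripper_force: 0.0
t 4.22 cr [ 5.4  1.1 45.9] turn [-0.    0.01  0.  ] shift(final axes) [-0.06  0.02  0.03] F cr [ 0.1 -0.   0.9] w 0.747 0.0
```

```bash
python3 -m creep '[[-0.05,0,0,0,0,0],[0,0,0,0,0,0],[0,0,0,0,0,0]]' 0.25 20
python3 -m creep '[[0,0,0,0,0,0],[0,0,0,0,0,0],[0,0,0,0,0,0],[0,0,0,0,0,0],[0,0,0,0,0,0]]' 0.0 20
python3 -c "
from h import *
rep([4,0.7,45]);rep([4,0.7,45])"
```

```text
time_s: 4.47
tool_pos: [533.6, -90.6, 46.3]
ee_rot: [-3.044, -0.423, 0.014]
ft_force: [-0.0, 0.5, 0.6]
gripper_width: 0.587
gripper_force: 0.0
time_s: 4.88
tool_pos: [533.3, -90.5, 45.6]
ee_rot: [-3.043, -0.423, 0.016]
ft_force: [-0.9, -0.5, 1.3]
gripper_width: 0.312
gripper_force: 19.9
t 4.88 cr [ 4.1  1.1 45.6] turn [0.   0.01 0.  ] shift(final axes) [-0.01  0.02  0.02] F cr [-1.  -0.3  1.3] w 0.312 19.9
t 4.88 cr [ 4.1  1.1 45.6] turn [0.   0.01 0.  ] shift(final axes) [-0.01  0.02  0.02] F cr [-1.  -0.3  1.3] w 0.312 19.9
```

```bash
python3 -m creep '[[0.04,0,0,0,0,0],[0.04,0,0,0,0,0]]' >/dev/null; python3 -c "
from h import *
rep([4,0.7,45])"
python3 -m creep '[[0.04,0,0,0,0,0],[0.0,0,0,0,0,0]]'>/dev/null; python3 -c "
from h import *
rep([4,0.7,45])"
```

```text
t 5.05 cr [ 5.3  1.2 45.6] turn [-0.    0.02  0.  ] shift(final axes) [-0.05  0.02  0.02] F cr [-4.  -1.4  4.9] w 0.31 20.0
t 5.22 cr [ 6.6  1.2 45.6] turn [-0.    0.02  0.  ] shift(final axes) [-0.1   0.02  0.02] F cr [-4.6 -1.1  5.5] w 0.309 20.0
```

```bash
python3 -m creep '[[0.03,0,0,0,0,0],[0.0,0,0,0,0,0]]' >/dev/null; python3 -c "
from h import *
rep([4,0.7,45])"
python3 -m creep '[[0.03,0,0,0,0,0],[0.0,0,0,0,0,0]]'>/dev/null; python3 -c "
from h import *
rep([4,0.7,45])"
```

```text
t 5.38 cr [ 7.2  1.2 45.6] turn [-0.    0.02  0.  ] shift(final axes) [-0.13  0.02  0.02] F cr [-4.4 -1.7  5.8] w 0.313 20.0
t 5.55 cr [ 7.9  1.2 45.6] turn [-0.    0.02  0.  ] shift(final axes) [-0.15  0.02  0.02] F cr [-4.2 -1.2  6.7] w 0.307 20.0
```

```bash
python3 -m creep '[[0.03,0,0,0,0,0],[0.0,0,0,0,0,0]]' >/dev/null; python3 -c "
from h import *
rep([4,0.7,45])"
python3 -m creep '[[0.03,0,0,0,0,0],[0.0,0,0,0,0,0]]'>/dev/null; python3 -c "
from h import *
rep([4,0.7,45])"
python3 -m creep '[[0.03,0,0,0,0,0],[0.0,0,0,0,0,0]]'>/dev/null; python3 -c "
from h import *
rep([4,0.7,45])"
```

```text
t 5.72 cr [ 8.3  1.2 45.6] turn [-0.    0.03  0.01] shift(final axes) [-0.17  0.02  0.02] F cr [-5.5 -1.5  6.9] w 0.312 20.0
t 5.88 cr [ 8.7  1.2 45.6] turn [-0.    0.04  0.01] shift(final axes) [-0.19  0.02  0.02] F cr [-6.8 -2.3  7.4] w 0.308 20.0
t 6.05 cr [ 9.   1.2 45.6] turn [-0.    0.04  0.01] shift(final axes) [-0.2   0.02  0.02] F cr [-8.5 -1.9  8.7] w 0.31 20.1
```

```bash
python3 -m creep '[[0.03,0,0,0,0,0],[0.0,0,0,0,0,0]]' >/dev/null; python3 -c "
from h import *
rep([4,0.7,45])"
python3 -m creep '[[0.03,0,0,0,0,0],[0.0,0,0,0,0,0]]'>/dev/null; python3 -c "
from h import *
rep([4,0.7,45])"
python3 -m creep '[[0.03,0,0,0,0,0],[0.0,0,0,0,0,0]]'>/dev/null; python3 -c "
from h import *
rep([4,0.7,45])"
```

```text
t 6.22 cr [ 9.4  1.2 45.6] turn [-0.    0.05  0.01] shift(final axes) [-0.21  0.02  0.02] F cr [-10.8  -2.8  10. ] w 0.316 20.1
t 6.38 cr [ 9.6  1.2 45.6] turn [-0.01  0.06  0.01] shift(final axes) [-0.23  0.02  0.02] F cr [-11.8  -2.8  10.7] w 0.312 20.1
t 6.55 cr [10.2  1.2 45.5] turn [-0.01  0.06  0.01] shift(final axes) [-0.25  0.02  0.02] F cr [-12.  -2.  11.] w 0.31 20.1
```

```bash
python3 -m creep '[[0.03,0,0,0,0,0],[0.0,0,0,0,0,0]]' >/dev/null; python3 -c "
from h import *
rep([4,0.7,45])"
python3 -m creep '[[0.03,0,0,0,0,0],[0.0,0,0,0,0,0]]'>/dev/null; python3 -c "
from h import *
rep([4,0.7,45])
P=cr(cloud(eyes.grab_frame('side')));m=(P[:,2]>62)&(P[:,2]<72)&(abs(P[:,1])<9)&(P[:,0]>-150)&(P[:,0]<100)
f=eyes.grab_frame('side');cv2.imwrite('pics/push.png',cv2.resize(f['color'][150:230,220:300],(600,600),interpolation=3))"
```

```text
t 6.72 cr [10.6  1.3 45.5] turn [-0.01  0.07  0.01] shift(final axes) [-0.26  0.02  0.02] F cr [-12.6  -2.4  11.9] w 0.312 20.1
t 6.88 cr [12.5  1.2 45.6] turn [-0.01  0.04  0.  ] shift(final axes) [-0.34  0.02  0.02] F cr [-5.  -1.7  4.8] w 0.308 20.0
```

View pics/push.png

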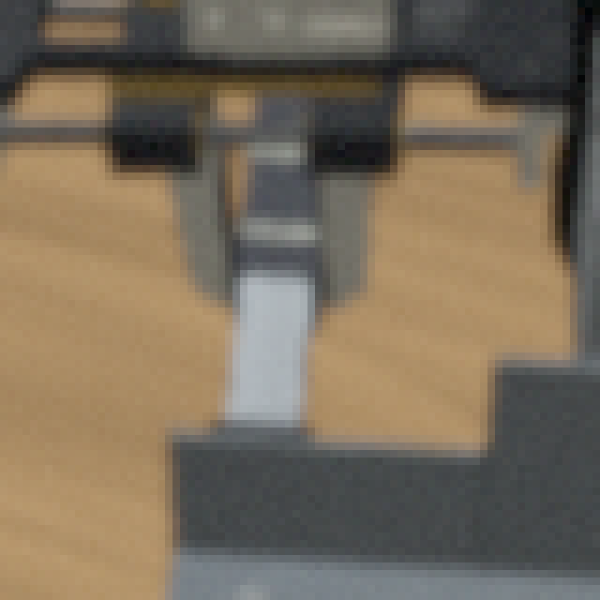

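In push.png the present-hole line has moved to (277,230), which is full-frame (256.9,180.7). The button has gone under the sleeve, and the force fell from 12.6 to 5 N.

```bash
python3 -m creep '[[0.08,0,0,0,0,0],[0.08,0,0,0,0,0],[0.08,0,0,0,0,0],[0,0,0,0,0,0]]' >/dev/null; python3 - <<'E'
from h import *
rep([4,0.7,45])
g=eyes.grab_frame("side")
print("line before",cr(pix(g,150+320/2.963,100+232/2.963,69)),"at push",cr(pix(g,256.9,180.7,69)))
# intensity profile along bar top
xs=np.arange(-130,30,1.0);c=cv2.cvtColor(g["color"],cv2.COLOR_BGR2GRAY).astype(np.float32)
uv=np.array([proj(g,CR.apply([x,-2,69])+O) for x in xs],np.float32)
v=cv2.remap(c,uv[:,:1],uv[:,1:],cv2.INTER_LINEAR).ravel();print([(int(x),int(b)) for x,b in zip(xs,v) if x>-60])
E
```

```text
t 7.32 cr [20.3  1.3 45.6] turn [-0.    0.02  0.  ] shift(final axes) [-0.65  0.02  0.02] F cr [-3.8 -1.1  4.9] w 0.309 20.0
line before [ 1.69046006  1.61107164 69.        ] at push [ 9.97735354 -0.40496603 69.        ]
[(-59, 36), (-58, 40), (-57, 44), (-56, 49), (-55, 53), (-54, 59), (-53, 65), (-52, 71), (-51, 73), (-50, 76), (-49, 79), (-48, 81), (-47, 81), (-46, 82), (-45, 82), (-44, 82), (-43, 82), (-42, 82), (-41, 82), (-40, 83), (-39, 85), (-38, 87), (-37, 88), (-36, 89), (-35, 91), (-34, 92), (-33, 93), (-32, 93), (-31, 94), (-30, 94), (-29, 94), (-28, 94), (-27, 94), (-26, 98), (-25, 104), (-24, 109), (-23, 114), (-22, 118), (-21, 121), (-20, 125), (-19, 123), (-18, 118), (-17, 114), (-16, 109), (-15, 103), (-14, 96), (-13, 90), (-12, 87), (-11, 85), (-10, 83), (-9, 81), (-8, 81), (-7, 81), (-6, 81), (-5, 81), (-4, 81), (-3, 80), (-2, 80), (-1, 81), (0, 82), (1, 83), (2, 83), (3, 83), (4, 83), (5, 84), (6, 86), (7, 87), (8, 90), (9, 97), (10, 104), (11, 111), (12, 119), (13, 128), (14, 136), (15, 140), (16, 141), (17, 141), (18, 139), (19, 130), (20, 121), (21, 112), (22, 103), (23, 96), (24, 87), (25, 83), (26, 82), (27, 81), (28, 81), (29, 84)]
```

```bash
python3 -m creep '[[0.08,0,0,0,0,0],[0.08,0,0,0,0,0],[0.08,0,0,0,0,0],[0.08,0,0,0,0,0]]' >/dev/null; python3 -m creep '[[0.08,0,0,0,0,0],[0.06,0,0,0,0,0],[0.04,0,0,0,0,0],[0,0,0,0,0,0]]' >/dev/null;  python3 - <<'E'
from h import *
rep([4,0.7,45])
g=eyes.grab_frame("side")
xs=np.arange(-60,60,.5);c=cv2.cvtColor(g["color"],cv2.COLOR_BGR2GRAY).astype(np.float32)
uv=np.array([proj(g,CR.apply([x,-2,69])+O) for x in xs],np.float32)
v=cv2.remap(c,uv[:,:1],uv[:,1:],cv2.INTER_LINEAR).ravel()
for a in(-5,30):
    m=(abs(xs-a)<10);w=np.clip(v[m]-v[m].min()-8,0,None);print("line",(xs[m]*w).sum()/w.sum(),v[m].max())
E
```

```text
t 8.03 cr [32.7  1.4 45.6] turn [-0.    0.02  0.  ] shift(final axes) [-1.15  0.03  0.02] F cr [-3.6 -0.6  6.1] w 0.308 20.0
line -3.593867696764848 87.66406
line 28.079494361704246 143.17188
```

```bash
r(){ python3 -c "
from h import *
rep([4,0.7,45])" | sed 's/turn.*F/F/'; }
python3 -m creep '[[0.03,0,0,0,0,0],[0.03,0,0,0,0,0],[0,0,0,0,0,0]]' >/dev/null; r
python3 -m creep '[[0.03,0,0,0,0,0],[0.03,0,0,0,0,0],[0,0,0,0,0,0]]' >/dev/null; r
python3 -m creep '[[0.03,0,0,0,0,0],[0,0,0,0,0,0]]' >/dev/null; r
python3 -m creep '[[0.03,0,0,0,0,0],[0,0,0,0,0,0]]' >/dev/null; r
python3 -m creep '[[0.03,0,0,0,0,0],[0,0,0,0,0,0]]' >/dev/null; r
```

```text
t 8.33 cr [34.1  1.4 45.6] F cr [-4.2 -0.8  6.5] w 0.312 20.0
t 8.58 cr [35.8  1.4 45.6] F cr [-3.  -1.1  6.2] w 0.311 20.0
t 8.75 cr [36.6  1.4 45.6] F cr [-4.2 -0.8  5.4] w 0.312 20.0
t 8.92 cr [37.7  1.4 45.6] F cr [-1.4 -0.9  4.2] w 0.31 20.0
t 9.08 cr [38.7  1.4 45.6] F cr [-1.  -0.1  4.8] w 0.311 20.0
```

```bash
r(){ python3 -c "
from h import *
rep([4,0.7,45])" | sed 's/turn.*F/F/'; }
python3 -m creep '[[0.02,0,0,0,0,0],[0,0,0,0,0,0]]' >/dev/null; r
python3 -m creep '[[0.02,0,0,0,0,0],[0,0,0,0,0,0]]' >/dev/null; r
python3 -m creep '[[0.02,0,0,0,0,0],[0,0,0,0,0,0]]' >/dev/null; r
```

```text
t 9.25 cr [39.1  1.4 45.6] F cr [-1.2 -0.5  4.8] w 0.311 20.0
t 9.42 cr [39.4  1.4 45.6] F cr [-2.4 -0.6  5.7] w 0.31 20.0
t 9.58 cr [39.9  1.4 45.6] F cr [-2.1 -1.   6.8] w 0.312 20.0
```

```bash
python3 - <<'E'
from h import *
g=eyes.grab_frame("side");f=eyes.grab_frame("top")
for n,F in(("s",g),("t",f)):
    u,v=proj(F,CR.apply([0,-17,55])+O); print(n,u,v); u,v=int(u),int(v)
    p=F["color"][v-30:v+30,u-30:u+30]; cv2.imwrite(f"pics/z{n}.png",p)
    print(n,[(x["point"],x["score"]) for x in eyes.find_in(F,"button")])
a,b=[cv2.resize(cv2.imread(f"pics/z{n}.png"),(400,400),interpolation=3) for n in "st"];cv2.imwrite("pics/click.png",np.hstack([a,b]))
E
```

```text
s 250.56213955053357 181.20785145254408
s []
t 260.54859769111516 208.72416170374785
t []
```

View pics/click.png

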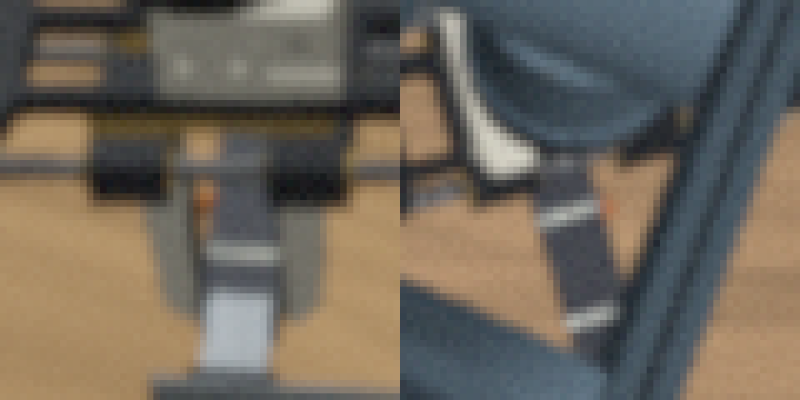

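click.png shows the orange button out again beside the next hole's line: side half at (205,195), top half at (608,207). Now the tug back.

```bash
r(){ python3 -c "
from h import *
rep([4,0.7,45])" | sed 's/turn.*F/F/'; }
python3 -m creep '[[-0.04,0,0,0,0,0],[-0.04,0,0,0,0,0],[0,0,0,0,0,0]]' >/dev/null; r
python3 -m creep '[[-0.03,0,0,0,0,0],[0,0,0,0,0,0]]' >/dev/null; r
python3 -m creep '[[-0.03,0,0,0,0,0],[0,0,0,0,0,0]]' >/dev/null; r
python3 -m creep '[[-0.03,0,0,0,0,0],[0,0,0,0,0,0]]' >/dev/null; r
```

```text
t 10.03 cr [38.8  1.4 45.6] F cr [4.7 0.6 2.4] w 0.311 19.9
t 10.2 cr [37.6  1.4 45.6] F cr [3.7 2.2 3.8] w 0.311 20.0
t 10.37 cr [36.8  1.3 45.6] F cr [5.5 2.8 4.4] w 0.307 19.9
t 10.53 cr [36.5  1.3 45.6] F cr [5.9 2.7 1.7] w 0.312 19.9
```

```bash
r(){ python3 -c "
from h import *
rep([4,0.7,45])" | sed 's/turn.*F/F/'; }
python3 -m creep '[[-0.03,0,0,0,0,0],[0,0,0,0,0,0]]' >/dev/null; r
python3 -m creep '[[-0.03,0,0,0,0,0],[0,0,0,0,0,0]]' >/dev/null; r
python3 -m creep '[[-0.03,0,0,0,0,0],[0,0,0,0,0,0]]' >/dev/null; r
```

```text
t 10.7 cr [36.2  1.3 45.6] F cr [8.6 2.4 1.6] w 0.313 19.9
t 10.87 cr [35.9  1.3 45.6] F cr [9.5 2.2 0.3] w 0.311 19.9
t 11.03 cr [35.6  1.3 45.7] F cr [10.8  2.5  0.1] w 0.309 19.9
```

```bash
r(){ python3 -c "
from h import *
rep([4,0.7,45])" | sed 's/turn.*F/F/'; }
python3 -m creep '[[-0.03,0,0,0,0,0],[0,0,0,0,0,0]]' >/dev/null; r
python3 -m creep '[[-0.03,0,0,0,0,0],[0,0,0,0,0,0],[0,0,0,0,0,0]]' >/dev/null; r
```

```text
t 11.2 cr [35.4  1.3 45.7] F cr [11.6  2.3 -0.9] w 0.313 19.8
t 11.45 cr [35.1  1.3 45.6] F cr [13.9  2.5 -2.7] w 0.311 19.8
```

Locked: about 10 N at the button after friction. Now relax, open and withdraw.

```bash
r(){ python3 -c "
from h import *
rep([4,0.7,45])" | sed 's/turn.*F/F/'; }
python3 -m creep '[[0.07,0,0,0,0,0],[0.06,0,0,0,0,0],[0,0,0,0,0,0]]' >/dev/null; r
python3 -m creep '[[0,0,0,0,0,0],[0,0,0,0,0,0],[0,0,0,0,0,0],[0,0,0,0,0,0],[0,0,0,0,0,0]]' 0.7 >/dev/null; r
python3 -m creep '[[0,0,-0.3,0,0,0],[0,0,-0.7,0,0,0],[0,0,-1,0,0,0],[0,0,-1,0,0,0],[0,0,-1,0,0,0]]' >/dev/null; r
python3 -m creep '[[0,0,-1,0,0,0],[0,0,-1,0,0,0],[0,0,-1,0,0,0],[0,0,-1,0,0,0],[0,0,0,0,0,0]]' >/dev/null; r
python3 -m creep '[[0,1,0,0,0,0],[0,1,0,0,0,0],[0,1,0,0,0,0],[0,1,0,0,0,0],[0,1,0,0,0,0]]' >/dev/null; r
python3 -m creep '[[0,1,0,0,0,0],[0,1,0,0,0,0],[0,0,0,0,0,0],[0,0,0,0,0,0],[0,0,0,0,0,0]]' >/dev/null; r
python3 - <<'E'
from h import *
g=eyes.grab_frame("side");f=eyes.grab_frame("top")
for n,F in(("s",g),("t",f)):
    u,v=map(int,proj(F,CR.apply([0,-17,55])+O)); cv2.imwrite(f"pics/z{n}.png",cv2.resize(F["color"][v-60:v+60,u-60:u+60],(400,400),interpolation=3))
    for l in("nas","modem","drive","driver"): print(n,l,[(np.round(x["point"],1),round(x["score"],2)) for x in eyes.place_of(F,l)[:1]])
cv2.imwrite("pics/end.png",np.hstack([cv2.imread("pics/zs.png"),cv2.imread("pics/zt.png")]))
P=np.vstack([cr(cloud(F)) for F in(g,f)])
for x0 in(-65,-50,10,55):
    m=(P[:,2]>140)&(P[:,2]<200)&(abs(P[:,0]-x0)<7.5)&(P[:,1]>70)&(P[:,1]<300); print(x0,np.percentile(P[m,1],3).round(1))
E
```

```text
t 11.7 cr [36.2  1.4 45.6] F cr [5.9 1.7 3.3] w 0.309 19.9
t 12.12 cr [34.2  1.6 44.9] F cr [-0.   0.3  1. ] w 0.62 0.0
t 12.53 cr [ 34.7  -5.6 146.5] F cr [ 0.2  0.2 -0.2] w 0.703 0.0
t 12.95 cr [ 37.  -14.4 251.1] F cr [-0.6 -0.8  0.4] w 0.704 0.0
t 13.37 cr [  34.7 -138.1  235.7] F cr [ 0.3 -0.5 -0.5] w 0.698 0.0
t 13.78 cr [  34.9 -186.5  232.1] F cr [-0.2 -0.4  0.1] w 0.7 0.0
s nas [(array([ 5.063e+02,  1.237e+02, -2.000e-01]), 0.96)]
s modem []
s drive [(array([ 417. , -401.6,    2.1]), 0.76)]
s driver [(array([ 696.3, -410.8,    4.1]), 0.56)]
t nas [(array([512.1, 125.4,   1.4]), 0.77)]
t modem [(array([431.3,  50. ,  -4.1]), 0.68)]
t drive [(array([ 414.3, -399.2,    0.8]), 0.84)]
t driver [(array([ 693.1, -405.4,   -1. ]), 0.67)]
-65 89.3
-50 88.5
10 100.2
55 102.3
```

View pics/end.png

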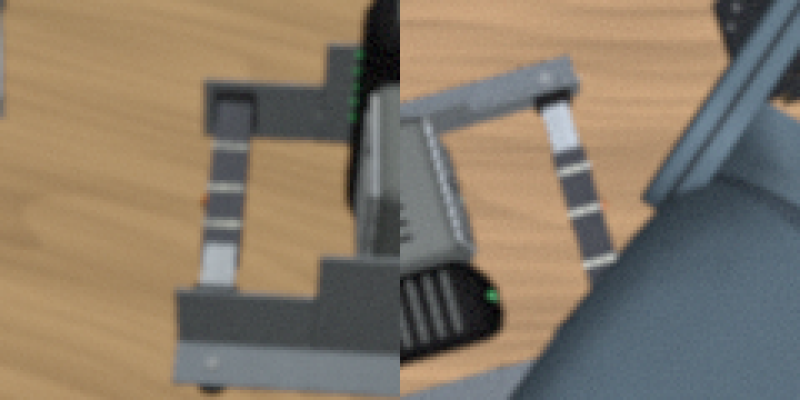

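end.png shows the button out beside the middle line (side half at (206,200), top half at (604,205)). The devices haven't moved, and the arm is clear.

```bash
python3 -c "
from workcell import env
print(env.finish_job())"
```

```text
the job is handed in; nothing more can be done
None
```

The cradle is closed by one hole and the job is handed in; no verdict came back. The button clicked out through the next hole, the sleeve held a tug of about 10 N at the button (estimated), and the arm is clear with the modem, enclosure, drive and screwdriver undisturbed as far as the cameras show.

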